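# Latch the carving jig on the wax puck

## Task

Of the two aluminium clamping jigs on the bench, close the one that has the wax puck in its pocket: lift its wire loop by the red knob, carry it forward past the hook and lower its cross bar behind the lip of the hook on the sliding jaw, let go, then push the red lever over and down flat so that it passes its dead point, locks, and holds the jaw drawn in. Leave the empty jig as it is.

Things in the scene. Friction and masses are not known exactly. Their poses are not given: they have to be found in the camera images.
- wax_jig: Jig to close: 200x114 mm steel plate fixed to the bench, two aluminium jaws (tops 36 mm above the bench), an amber wax puck 45 mm across in the pocket between them. Origin on the bench under the parting line; x along the latch from lever end (jaw ends at -105 mm) to hook (jaw ends at +81), z up. Latch at y +27 mm, pocket on the -y side. A like jig without puck stands about 0.26 m beside it.
- wax_jig_pivot (a point): The lever's axis (parallel to jig y), fixed at jig x -35, y +27, z 50 mm. The lever is 22 mm wide; its red handle covers 24 to 68 mm from this axis. The wire loop hangs on a pin in the lever, 22 mm from this axis: seen along the lever from the axis it lies in the handle's direction, but 0.21 rad below it.
- wax_jig_handle (a point): Point on the upper, red face of the lever's handle, 55 mm along the lever from its axis and 11.5 mm off the line through the axis. Push this face: from the hook's side (towards jig -x) while the lever stands up, from above when it is nearly down.
- wax_jig_lever (a joint): Lever angle, rad. 0: down flat, pointing to jig -x, on its stop, locked; 1.57 upright; up to 2.2 leaning to the hook. Starts at 0.5 to 0.75. Friction 0.03 N m: stays where left, follows when the loop is carried (about 1.75 when hooked). With the loop hooked it resists below 1.2 (up to 4 N at the handle) and springs back if let go above 0.5; past the dead point, about 0.33, it stays down.
- wax_jig_grip (a point): Centre of the loop's red knob, a cylinder 13 mm thick and 18 mm long along jig y. Grasp it from above across the 18 mm (fingers closing along jig y); the loop can turn between the fingers. With the wires level it stands 30 mm above and 10 mm beyond (+x) the cross bar; this offset tilts with the wires, by some 0.35 rad (knob forward) when hooked.
- wax_jig_bar (a point): Middle of the loop's cross bar: 5 mm round, 32 mm long along jig y, 94 mm from the loop's pin on the lever. The loop (40 g) swings freely and falls by its weight; at the start the bar lies on top of the hook.
- wax_jig_keeper (a point): Seat behind the hook on the sliding jaw (axes as the jig's). The hook is a 14 mm wide post whose far (+x) face is here; its lip overhangs 6 mm to +x, underside 5 and top 11 mm above here. The jaw's flat top is 6 mm below. Lower the bar past the lip, its middle 10 to 22 mm to +x of here, onto the jaw's top; the lever then draws it under the lip against the post.
- wax_jig_jaw (a joint): How far the sliding jaw has been drawn in towards the fixed jaw, m: 0 = open (as at the start, held by a spring), about 0.0045 when the latch is locked, stop at 0.006.
- spare_jig_handle (a point): The same handle point on the lever of the empty jig, which must be left as it is.
- spare_jig_bar (a point): Middle of the cross bar of the empty jig's loop.

How it is judged:
On the way:
1. the loop's bar lies behind the hook, below its lip, with the lever still up (x of wax_jig_bar in the frame of wax_jig_keeper between -0.002 and 0.035 m and z of wax_jig_bar in the frame of wax_jig_keeper between -0.012 and 0.005 m and value of joint wax_jig_lever above 0.6 rad), for 0.2 s.
At the end, for the whole second after the job is handed in: The loop's bar is seated behind the hook below its lip (within 9 mm of the post), the lever is down (within 0.12 rad of flat) and at rest, and the sliding jaw is held drawn in by more than 3 mm (x of wax_jig_bar in the frame of wax_jig_keeper between -0.002 and 0.009 m and z of wax_jig_bar in the frame of wax_jig_keeper between -0.012 and 0.005 m and value of joint wax_jig_lever below 0.12 rad and value of joint wax_jig_jaw above 0.003 m and velocity of joint wax_jig_lever between -0.05 and 0.05 rad/s); the robot touches nothing.
It fails at once if the empty jig's lever was moved by more than 15 mm or its loop by more than 30 mm (distance of spare_jig_handle from where it was at the start of the episode above 0.015 m or distance of spare_jig_bar from where it was at the start of the episode above 0.03 m).
It also fails if it takes over 42 s, if anything falls off the work surface, if the arm or the gripper's body presses on something with over 40 N, if the wrist force passes 120 N, or if a joint passes its speed limit or range.

## Robot

A 6-joint arm with a two-finger parallel gripper is mounted at the origin on a cart in front of the work surface, level with it; the furniture and walls round the work are solid. World frame = base frame: x ahead of the robot, y to its left, z up, the work surface at z = 0. Lengths are in m, angles in rad, forces in N, time in s.
With the tool pointing down it reaches from about 0.35 to 0.725 m from the base axis. Payload 6 kg.
Tool frame: the origin (TCP) lies on the centre line of the jaws, within the pads' length; the fingertips stand 17 mm ahead of it and the grasp point (between the pads) lies 2 mm behind it (ctrl.tip_extent is the distance from the TCP to the fingertips, in m); z points along the fingers, y is the line along which they close (so a half turn about z gives the same grasp; the last joint's range is limited). The gripper opens to 85 mm and grips with 20 to 120 N. Pads are 22 mm wide; open, the fingers measure 114 mm over their backs; the gripper's body (76 mm by 85 mm) begins 54 mm behind the grasp point. The pads swing forward as they close: fully open they stand 13 mm farther back than shut.
Start: joints at [1.519, 0.04, 0.085, 0, -1.615, -0.334], TCP at [0.226, 0.556, 0.248] pointing down, gripper open.
Joint ranges: [-2.56, 2.56], [-1.29, 2.01], [-1.08, 1.49], [-3.29, 1.98], [-2.81, -0.18], [-2.99, 2.99]. Speed limits (rad/s): [2.57, 2.57, 3.01, 3.14, 3.14, 3.14].

## Interface

Orientations are given as [roll, pitch, yaw] about the fixed x, y, z axes, in that order (R = Rz(yaw) Ry(pitch) Rx(roll)).
In Python, from rig import ctrl gives the robot as it stands.
- The arm moves only by the tool play_rows, never from a script. Its argument "series" is a list of rows, each a list of 6 numbers: the shift along the tool's x, y, z in m, then the turn, a rotation vector about the tool's x, y, z in rad. In form: [[x, y, z, wx, wy, wz], ...]. A call has 1 to 5 rows; each row is the pose to reach, as a shift and turn from the pose commanded when the call began, along the tool's axes at that moment; what a row does not reach only later rows make up. A row lasts 1/8 s, in which the tool goes at most 62.5 mm and 10.7 degrees, less where a joint would pass 70% of its speed; a pose out of reach is approached as far as the arm can. A call with a gripper value outside its range is refused whole. "hand" is the opening, from 0 (shut) to 1 (fully open), set as the call begins (left out, the last holds). The fingers move at their own pace and stop on an object; "squeeze" is the grip in N (left out, the last holds). Time passes only in rows, so rows that repeat a pose let the fingers close. It gives the time, the measured TCP pose, the force, the opening and the grip force at its end, in the units of the state.
- ctrl.get_obs(): the state, without advancing time (a new reading comes with each control period).
- ctrl.camera(name): name is "scene" or "top"; returns the picture (400x640x3 uint8, red, green, blue); there is no depth.
- ctrl.camera_info(name): a dict with "mtx" (3x3 intrinsics, pixels), "distortion" ([k1, k2, p1, p2, k3] as OpenCV has them; the pictures are not rectified), "extrinsics" (4x4, takes a point from world to camera coordinates). Camera axes: x right, y down, z forward; pixel columns grow to the right and rows downward; lengths in m; the calibration is good to about 2 mm. A picture is of the moment at which its call begins. camera_info takes no time and is no camera call.
- ctrl.finish_job(): hands the job in; it is judged then, once.
The state is a dict: "time_s": time; "qpos": joint angles; "joint_vel": joint speeds; "joint_efforts": joint torques, N m; "tcp_pos": TCP position; "tool_rot": TCP orientation; "wrist_force": force on the tool from outside, world axes, zero at the start; "moment": the same for the moment, N m; "gripper_width": finger opening in m; "grip_force": force on a finger pad.
Only numpy, scipy, OpenCV 4.12 (cv2) and the standard library are available. Lean on these libraries where they do the work, as an engineer would, in place of code of your own. Each camera call takes 0.05 s, during which the arm holds its last target. There are 200 camera calls.

## Working session

There is one attempt and no reset: what is moved stays moved. The work goes in short steps, Python scripts to look and compute and a tool call to move; the robot and the scene stay as the last step left them, time stands still between calls to the robot, and variables do not carry over. Pictures are saved under pics/ and viewed, at most 10 in all, crops included, and the job is handed in when it is done.

Besides the shell and the picture viewer there is one more tool, called after ">>>" in YAML: its name, and indented under it one key for each argument. play_rows: Moves the arm, as the interface text tells. Its arguments: {"type":"object","properties":{"series":{"type":"array","items":{"type":"array","items":{"type":"number"}}},"hand":{"type":"number"},"squeeze":{"type":"number"}},"required":["series"]}

```bash
mkdir -p pics
python3 - <<'E'
from rig import ctrl
import cv2,numpy as np
o=ctrl.get_obs();print({k:np.round(v,3).tolist() for k,v in o.items()})
for n in("scene","top"):
    cv2.imwrite(f"pics/{n}0.png",ctrl.camera(n)[:,:,::-1])
    i=ctrl.camera_info(n);print(n,{k:np.round(v,3).tolist() for k,v in i.items()})
E
```

```text
{'time_s': 0.0, 'qpos': [1.519, 0.041, 0.084, -0.0, -1.615, -0.334], 'joint_vel': [-0.001, 0.0, 0.001, 0.001, 0.002, -0.001], 'joint_efforts': [0.0, -36.82, 34.741, 6.932, -0.005, -0.0], 'tcp_pos': [0.226, 0.556, 0.247], 'tool_rot': [3.14, -0.0, -0.386], 'wrist_force': [0.093, -0.155, 0.331], 'moment': [0.007, 0.03, 0.026], 'grip_force': 0.0, 'gripper_width': 0.086}
scene {'mtx': [[469.769, 0.0, 324.424], [0.0, 469.769, 205.85], [0.0, 0.0, 1.0]], 'distortion': [-0.084, 0.0, 0.0, 0.0, 0.0], 'extrinsics': [[0.871, -0.491, -0.01, -0.469], [-0.293, -0.504, -0.813, 0.229], [0.394, 0.711, -0.583, 0.678], [0.0, 0.0, 0.0, 1.0]]}
top {'mtx': [[450.288, 0.0, 311.05], [0.0, 450.288, 202.853], [0.0, 0.0, 1.0]], 'distortion': [-0.056, 0.0, 0.0, 0.0, 0.0], 'extrinsics': [[-0.007, -1.0, -0.012, 0.009], [-0.997, 0.008, -0.081, 0.569], [0.081, 0.012, -0.997, 0.903], [0.0, 0.0, 0.0, 1.0]]}
```

View pics/scene0.png

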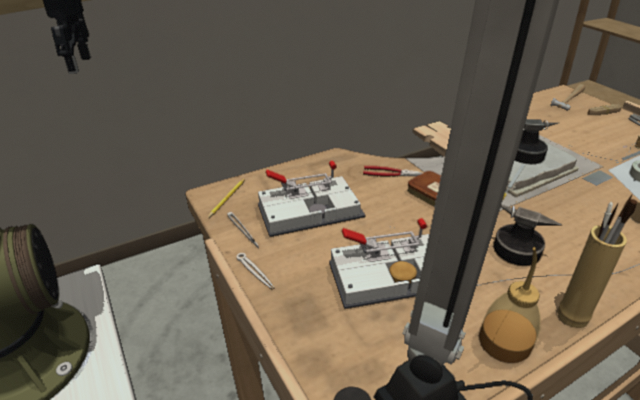

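View pics/top0.png

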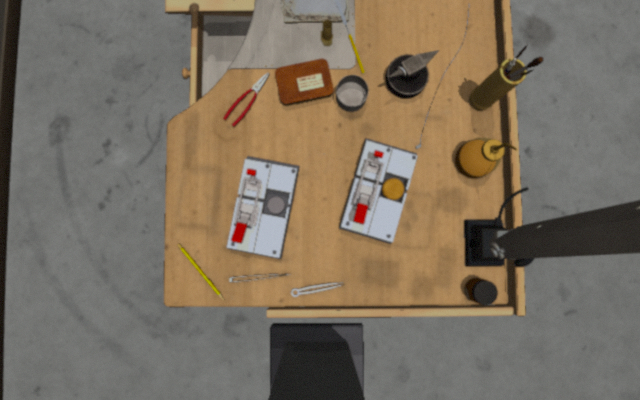

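The wax jig is the right one in the top view, with its puck at (393,188), red handle near (360,213) and knob near (378,154). The spare jig is on the left at about (262,208).

Run:
```python
import cv2,numpy as np
t=cv2.imread("pics/top0.png")[130:250,325:425]; s=cv2.imread("pics/scene0.png")[205:315,320:440]
a=cv2.resize(t,None,fx=4,fy=4,interpolation=cv2.INTER_CUBIC);b=cv2.resize(s,None,fx=3.3,fy=3.3,interpolation=cv2.INTER_CUBIC)
c=np.zeros((480,800,3),np.uint8);c[:,:400]=a;c[:b.shape[0],400:400+b.shape[1]]=b[:,:400]
cv2.imwrite("pics/crop0.png",c)
for n in("top","scene"):
    im=cv2.imread(f"pics/{n}0.png").astype(int);m=((im[:,:,2]>130)&(im[:,:,1]<70)&(im[:,:,0]<70)).astype(np.uint8)
    k,_,st,ce=cv2.connectedComponentsWithStats(m)
    for i in range(1,k):
        if st[i,4]>8:print(n,st[i],ce[i].round(1))
```

```text
top [224  89  27  30  80] [234.7 104. ]
top [232  93  25  33  83] [244.3 110.4]
top [374 151   9   6  35] [378.2 153.7]
top [247 170   9   5  37] [251.2 171.9]
top [354 203  14  21 188] [360.3 213. ]
top [232 223  14  20 191] [238.8 232.3]
scene [329 161   6   5  20] [331.6 162.9]
scene [266 170  20  11  79] [275.2 174.9]
scene [365 172  21   2  21] [375.  172.7]
scene [418 219   8   6  31] [421.4 221.5]
scene [342 229  24  13 143] [353.4 234.7]
```

View pics/crop0.png

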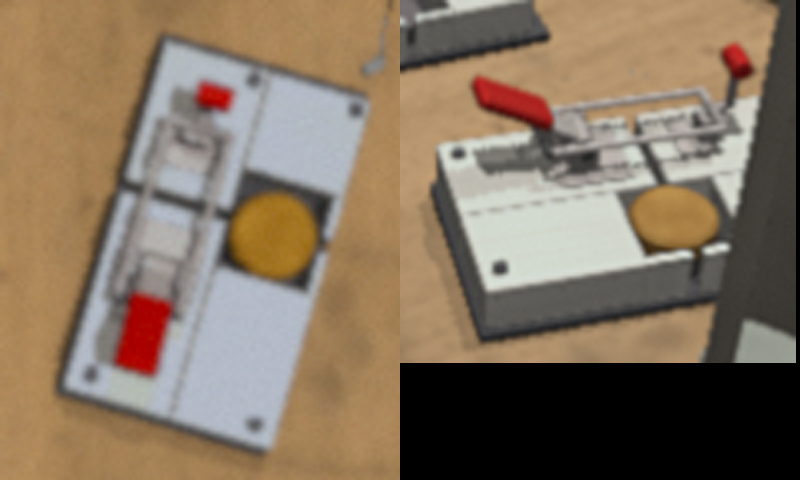

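```bash
cat > h.py <<'E'
import numpy as np,cv2
from rig import ctrl
from scipy.optimize import least_squares
from scipy.spatial.transform import Rotation as R
def proj(n,P):
    i=ctrl.camera_info(n);E=np.array(i["extrinsics"])
    return cv2.projectPoints(np.atleast_2d(np.float64(P)),cv2.Rodrigues(E[:3,:3])[0],E[:3,3],np.array(i["mtx"]),np.array(i["distortion"]))[0][:,0]
def w(j,P):  # jig->world, j=(x,y,yaw)
    P=np.atleast_2d(P).astype(float);c,s=np.cos(j[2]),np.sin(j[2])
    return np.c_[j[0]+c*P[:,0]-s*P[:,1],j[1]+s*P[:,0]+c*P[:,1],P[:,2]]
def hand(th,r,h):return [-.035-r*np.cos(th)+h*np.sin(th),.027,.05+r*np.sin(th)+h*np.cos(th)]
def knob(px):
    return least_squares(lambda p:np.r_[proj("top",p)[0]-px["top"],proj("scene",p)[0]-px["scene"]],[.6,-.1,.08])
def red(n,im):
    im=im.astype(int);m=((im[:,:,0]>130)&(im[:,:,1]<70)&(im[:,:,2]<70)).astype(np.uint8)
    k,_,st,ce=cv2.connectedComponentsWithStats(m);return [(st[i,4],ce[i].round(1)) for i in range(1,k) if st[i,4]>8]
def to_tool(P,o):  # shift in tool axes for TCP to reach P
    return R.from_euler("xyz",o["tool_rot"]).inv().apply(np.array(P)-o["tcp_pos"])
E
python3 - <<'E'
from h import *
k=knob({"top":(378.2,153.7),"scene":(421.4,221.5)});print("knob",k.x,k.fun)
tc=np.array([(367,139.5),(417,154.5),(341.3,227),(391.3,241.8)]);sc=np.array([(331.2,249.5),(346.4,293.8)])
def f(p):
    j=p[:3];a,b=p[3],p[4]
    P=w(j,[[.081,a,.036],[.081,-b,.036],[-.105,a,.036],[-.105,-b,.036]])
    H=w(j,hand(p[5],.046,.009))
    return np.r_[(proj("top",P)-tc).ravel(),(proj("scene",P[2:])-sc).ravel(),proj("top",H)[0]-(360.3,213),(proj("scene",H)[0]-(353.4,234.7)),(w(j,[0,.027,0])-k.x)[0][:2]@[-np.sin(j[2]),np.cos(j[2])]*500]
s=least_squares(f,[.52,-.13,-.25,.055,.055,.6]);print(s.x.round(4),s.fun.round(1))
c,S=np.cos(s.x[2]),np.sin(s.x[2]);d=k.x[:2]-s.x[:2];print("knob in jig",c*d[0]+S*d[1],-S*d[0]+c*d[1])
from scipy.optimize import brentq
th=s.x[5];pin=np.array([-.035-.022*np.cos(th-.21),.05+.022*np.sin(th-.21)]);print("pin",pin)
print(to_tool(k.x,ctrl.get_obs()))
E
```

```text
knob [ 0.65735307 -0.12581665  0.0895528 ] [-0.08947167  0.14061895  0.14498968 -0.02279853]
[ 0.6043 -0.1368 -0.298   0.0516  0.0551  0.5094] [ 0.1  0.4  0.1  0.1  0.3 -0.2  1.1  0.2 -0.5 -0.3 -0.5 -1.2 -0.2 -0.2
  0.6  0.7  0.5]
knob in jig 0.04754726173746162 0.02605153662864562
pin [-0.05602138  0.05648856]
[0.65640326 0.46869559 0.1586968 ]
```

>>> play_rows:
  series:
    - [0.049,0.035,0,0,0,-0.02]
    - [0.098,0.07,0,0,0,-0.04]
    - [0.146,0.105,0,0,0,-0.06]
    - [0.195,0.14,0,0,0,-0.08]
    - [0.244,0.174,0,0,0,-0.088]
  hand: 0.55

```text
time_s: 0.72
tcp_pos: [0.3868, 0.301, 0.2481]
tool_rot: [3.142, 0.0, -0.297]
wrist_force: [1.7, 0.0, -0.3]
gripper_width: 0.0471
grip_force: 0.0
```

Run:
```python
from h import *
o=ctrl.get_obs();print(o["tcp_pos"],o["tool_rot"],to_tool([.656,-.126,.084],o))
```

```text
[0.38683267 0.3010463  0.24811189] [ 3.14157751e+00  1.68679899e-04 -2.96839834e-01] [0.38233406 0.32963584 0.16405239]
```

>>> play_rows:
  series:
    - [0.046,0.04,0,0,0,0]
    - [0.092,0.08,0,0,0,0]
    - [0.138,0.12,0,0,0,0]
    - [0.184,0.16,0,0,0,0]
    - [0.23,0.2,0,0,0,0]

```text
time_s: 1.35
tcp_pos: [0.5482, 0.0423, 0.2481]
tool_rot: [-3.142, 0.0, -0.298]
wrist_force: [0.4, 1.0, -0.2]
gripper_width: 0.0469
grip_force: 0.0
```

>>> play_rows:
  series:
    - [0.045,0.038,0.02,0,0,0]
    - [0.09,0.076,0.04,0,0,0]
    - [0.14,0.12,0.06,0,0,0]
    - [0.152,0.13,0.08,0,0,0]
    - [0.152,0.13,0.08,0,0,0]

```text
time_s: 1.98
tcp_pos: [0.6537, -0.1262, 0.1641]
tool_rot: [3.14, 0.006, -0.301]
wrist_force: [-0.3, -0.1, -0.5]
gripper_width: 0.0472
grip_force: 0.0
```

Run:
```python
from h import *
o=ctrl.get_obs();print(o["tcp_pos"],o["tool_rot"],to_tool([.656,-.126,.084],o))
ims=[]
for n,(x,y) in(("top",(325,110)),("scene",(340,165))):
    im=ctrl.camera(n);print(n,red(n,im),proj(n,[[.656,-.126,.088],o["tcp_pos"]]))
    ims.append(cv2.resize(im[y:y+125,x:x+100,::-1],None,fx=4,fy=4,interpolation=cv2.INTER_CUBIC))
cv2.imwrite("pics/c1.png",np.hstack(ims))
```

```text
[ 0.65370133 -0.12616718  0.16414863] [ 3.13985073  0.00626716 -0.30053126] [ 0.00264841 -0.00097974  0.08013202]
top [(np.int32(22), array([378.3, 152.9])), (np.int32(186), array([360.2, 212.6]))] [[378.11105382 154.68420699]
 [384.09983459 147.8707016 ]]
scene [(np.int32(17), array([373., 167.])), (np.int32(36), array([381.5, 173.3])), (np.int32(142), array([353.3, 234.8]))] [[420.88740468 222.50367375]
 [425.01012802 185.36232606]]
```

View pics/c1.png

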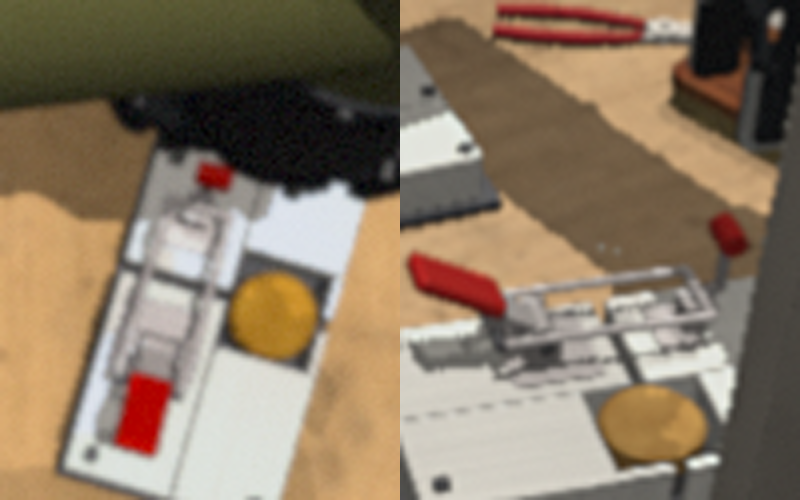

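The left crop shows the knob at top-camera pixel (378,154), just below the gripper. The loop and lever haven't moved, so I'm descending.

>>> play_rows:
  series:
    - [0,0,0.04,0,0,0]
    - [0,0,0.07,0,0,0]
    - [0,0,0.083,0,0,0]
    - [0,0,0.083,0,0,0]

```text
time_s: 2.58
tcp_pos: [0.6547, -0.1241, 0.0859]
tool_rot: [3.141, -0.0, -0.297]
wrist_force: [0.3, 0.3, 0.9]
gripper_width: 0.0472
grip_force: 0.0
```

>>> play_rows:
  series:
    - [0,0,0,0,0,0]
    - [0,0,0,0,0,0]
    - [0,0,0,0,0,0]
    - [0,0,0,0,0,0]
    - [0,0,0,0,0,0]
  hand: 0
  squeeze: 25

```text
time_s: 3.2
tcp_pos: [0.6557, -0.1245, 0.0872]
tool_rot: [-3.141, -0.003, -0.297]
wrist_force: [-0.3, 1.8, 6.0]
gripper_width: 0.017
grip_force: 26.8
```

```bash
cat >> h.py <<'E'
def chain(bx,bz):  # bar (jig x,z mm) -> lever angle, knob x,z ; pin above the line pivot-bar
    P=np.array([-35.,50.]);B=np.array([bx,bz]);d=np.linalg.norm(B-P);a=np.arccos((22**2+d*d-94**2)/(44*d))
    phi=np.arctan2(*(B-P)[::-1])+a;pin=P+22*np.array([np.cos(phi),np.sin(phi)])
    t=-np.arctan2(*(B-pin)[::-1]);return np.pi-phi+.21,t,B+[10*np.cos(t)+30*np.sin(t),-10*np.sin(t)+30*np.cos(t)]
E
python3 - <<'E'
from h import *
k0=chain(38,55.5)[2]
for b in((38,55.5),(39,66),(45,66),(50,66),(54,64),(56,60),(56,50),(55,38.5),(54,38.5)):
    th,t,k=chain(*b);print(b,round(th,2),round(t,2),k.round(1),(k-k0).round(1))
E
```

```text
(38, 55.5) 0.51 0.01 [48.3 85.4] [0. 0.]
(39, 66) 0.66 -0.07 [46.9 96.6] [-1.4 11.2]
(45, 66) 1.09 0.01 [55.3 95.9] [ 7.  10.5]
(50, 66) 1.36 0.04 [61.3 95.5] [13.  10.2]
(54, 64) 1.57 0.08 [66.4 93.1] [18.   7.7]
(56, 60) 1.68 0.13 [69.7 88.5] [21.4  3.1]
(56, 50) 1.76 0.24 [72.7 76.8] [24.4 -8.6]
(55, 38.5) 1.88 0.36 [75. 63.] [ 26.7 -22.4]
(54, 38.5) 1.83 0.36 [74. 63.] [ 25.7 -22.4]
```

>>> play_rows:
  series:
    - [0,0,-0.006,0,0,0]
    - [-0.001,0,-0.011,0,0,0]
    - [0.003,0,-0.011,0,0,0]
    - [0.007,0,-0.0105,0,0,0]
    - [0.013,0,-0.01,0,0,0]

```text
time_s: 3.82
tcp_pos: [0.6668, -0.1282, 0.0948]
tool_rot: [3.141, 0.002, -0.298]
wrist_force: [-1.5, 5.1, 0.3]
gripper_width: 0.0173
grip_force: 26.2
```

>>> play_rows:
  series:
    - [0.003,0,0.001,0,0,0]
    - [0.006,0,0.003,0,0,0]
    - [0.0085,0,0.006,0,0,0]
    - [0.0085,0,0.006,0,0,0]
    - [0.0085,0,0.006,0,0,0]

```text
time_s: 4.45
tcp_pos: [0.6756, -0.1311, 0.0897]
tool_rot: [-3.142, -0.001, -0.298]
wrist_force: [1.4, 3.8, 1.5]
gripper_width: 0.0172
grip_force: 26.2
```

Run:
```python
from h import *
o=ctrl.get_obs();print(o["tcp_pos"],o["tool_rot"],o["wrist_force"])
ims=[]
for n,(x,y) in(("top",(325,110)),("scene",(340,165))):
    im=ctrl.camera(n);print(n,red(n,im))
    ims.append(cv2.resize(im[y:y+125,x:x+100,::-1],None,fx=4,fy=4,interpolation=cv2.INTER_CUBIC))
cv2.imwrite("pics/c2.png",np.hstack(ims))
```

```text
[ 0.6756113  -0.13105024  0.08967546] [-3.14152784e+00 -1.08802948e-03 -2.97749475e-01] [1.42633002 3.75746267 1.51033198]
top [(np.int32(38), array([369.2, 188.2]))]
scene [(np.int32(18), array([373.5, 167. ])), (np.int32(25), array([270.1, 172.6])), (np.int32(29), array([385. , 173.6])), (np.int32(37), array([382.1, 214.6]))]
```

View pics/c2.png

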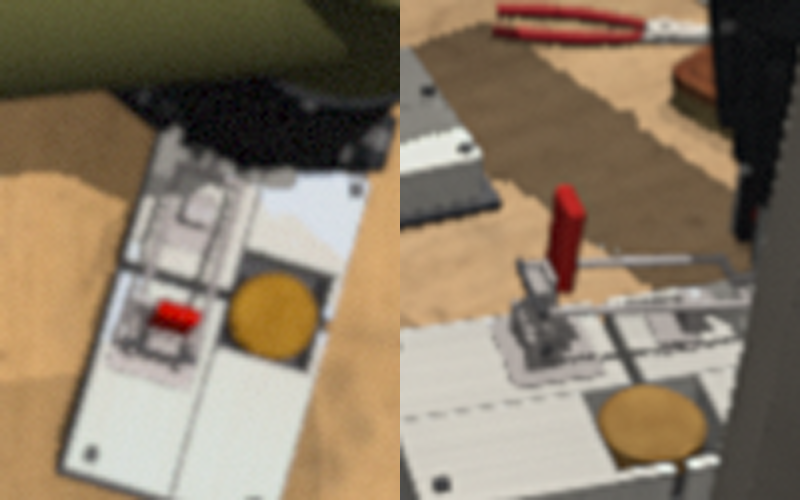

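Run:
```python
from h import *
j=(.6043,-.1368,-.298)
for th in(1.4,1.5,1.6,1.7,1.8):print(th,proj("top",w(j,hand(th,.068,.005)))[0],proj("scene",w(j,[hand(th,.046,.009)]))[0])
print(chain(54,64)); d=np.array([.6756-.6043,-.1311+.1368]);print("tcp jig x",.956*d[0]-.2936*d[1])
```

```text
1.4 [366.48538492 196.45150724] [375.7821736  224.47051219]
1.5 [367.5251009  192.91842854] [378.46472605 224.23826789]
1.6 [368.52127322 189.42906008] [381.08981829 224.23221969]
1.7 [369.4617038  186.02656306] [383.62899508 224.45129076]
1.8 [370.33513427 182.75244672] [386.05513432 224.89174265]
(np.float64(1.5654554488466481), np.float64(0.07978546709379658), array([66.35921364, 93.10755638]))
tcp jig x 0.06648928000000003
```

The lever stands at about 1.62 rad (top pixel (369,188)). That puts the bar past the lip, so I'm lowering it now.

>>> play_rows:
  series:
    - [0.002,0,0.006,0,0,0]
    - [0.003,0,0.012,0,0,0]
    - [0.004,0,0.018,0,0,0]
    - [0.0045,0,0.022,0,0,0]
    - [0.0045,0,0.025,0,0,0]

```text
time_s: 5.18
tcp_pos: [0.6797, -0.1324, 0.065]
tool_rot: [3.141, -0.001, -0.297]
wrist_force: [-4.0, 7.5, 11.1]
gripper_width: 0.0173
grip_force: 27.1
```

>>> play_rows:
  series:
    - [0,0,0,0,0,0]
    - [0,0,0,0,0,0]

```text
time_s: 5.42
tcp_pos: [0.6797, -0.1324, 0.0653]
tool_rot: [3.141, -0.001, -0.298]
wrist_force: [-1.6, 4.6, 4.1]
gripper_width: 0.0172
grip_force: 26.5
```

Run:
```python
from h import *
o=ctrl.get_obs();print(o["tcp_pos"],o["tool_rot"],o["wrist_force"])
ims=[]
for n,(x,y) in(("top",(325,110)),("scene",(340,165))):
    im=ctrl.camera(n);print(n,red(n,im))
    ims.append(cv2.resize(im[y:y+125,x:x+100,::-1],None,fx=4,fy=4,interpolation=cv2.INTER_CUBIC))
cv2.imwrite("pics/c3.png",np.hstack(ims))
```

```text
[ 0.6797346  -0.13241895  0.06529924] [ 3.14134949e+00 -8.82288782e-04 -2.97560958e-01] [-1.64279895  4.58695627  4.08074831]
top [(np.int32(44), array([370.6, 183.7]))]
scene [(np.int32(18), array([373.5, 167. ])), (np.int32(35), array([272.6, 173.3])), (np.int32(22), array([380.5, 173.4])), (np.int32(35), array([386.9, 215.2]))]
```

View pics/c3.png

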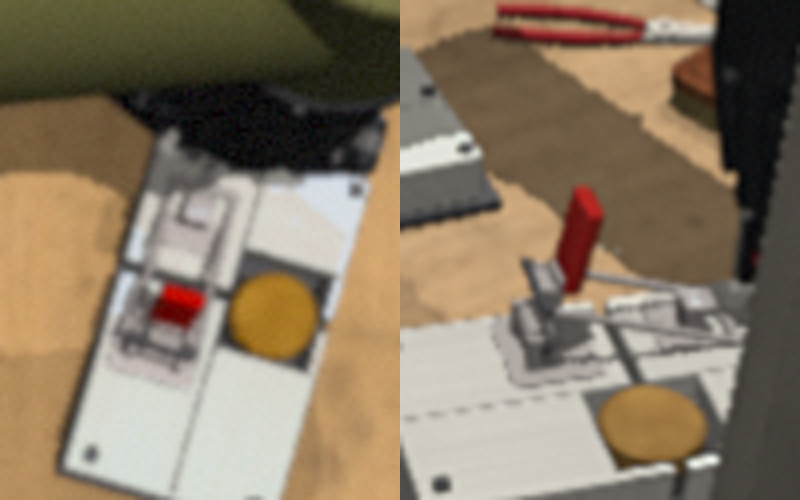

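The lever is at about 1.78 rad, and the wires slope down to the jaw behind the hook (scene crop (690-740, 300-340)). I'm releasing the knob and retracting straight up.

>>> play_rows:
  series:
    - [0,0,0,0,0,0]
    - [0,0,0,0,0,0]
    - [0,0,-0.015,0,0,0]
    - [0,0,-0.04,0,0,0]
    - [0,0,-0.07,0,0,0]
  hand: 0.4

```text
time_s: 6.15
tcp_pos: [0.6794, -0.1328, 0.1357]
tool_rot: [3.141, 0.0, -0.298]
wrist_force: [0.9, -0.8, 0.1]
gripper_width: 0.0342
grip_force: 0.0
```

>>> play_rows:
  series:
    - [0,0,0,0,0,0]
    - [0,0,0,0,0,0]
    - [0,0,0,0,0,0]
    - [0,0,0,0,0,0]
  hand: 0

```text
time_s: 6.65
tcp_pos: [0.6793, -0.1324, 0.1335]
tool_rot: [3.141, 0.001, -0.298]
wrist_force: [0.2, -0.6, 0.4]
gripper_width: 0.0
grip_force: 0.0
```

Run:
```python
from h import *
o=ctrl.get_obs();print(o["tcp_pos"],o["tool_rot"],o["wrist_force"],ctrl.tip_extent)
ims=[]
for n,(x,y) in(("top",(325,110)),("scene",(340,165))):
    im=ctrl.camera(n);print(n,red(n,im))
    ims.append(cv2.resize(im[y:y+125,x:x+100,::-1],None,fx=4,fy=4,interpolation=cv2.INTER_CUBIC))
cv2.imwrite("pics/c4.png",np.hstack(ims))
j=(.6043,-.1368,-.298)
for th in(1.9,1.78,1.57,1.4,1.2,1.,.8,.6,.4,.2,.1,0,-.04):
    x,y,z=hand(th,.055,.0115);print(th,np.round(to_tool(w(j,[x+.011,.027,z+.017])[0],o),3))
```

```text
[ 0.67926671 -0.13236509  0.13354394] [ 3.14101394e+00  1.17627439e-03 -2.97793448e-01] [ 0.20843278 -0.58321815  0.44551107] 0.017
top [(np.int32(46), array([370.4, 183.7]))]
scene [(np.int32(16), array([375.5, 167. ])), (np.int32(16), array([383.5, 173.6])), (np.int32(34), array([386.9, 215.1]))]
1.9 [-0.066 -0.001  0.018]
1.78 [-0.072 -0.001  0.015]
1.57 [-0.083 -0.001  0.012]
1.4 [-0.092 -0.001  0.01 ]
1.2 [-0.104 -0.001  0.011]
1.0 [-0.114 -0.001  0.014]
0.8 [-0.124 -0.001  0.019]
0.6 [-0.133 -0.001  0.026]
0.4 [-0.14  -0.001  0.035]
0.2 [-0.146 -0.001  0.045]
0.1 [-0.148 -0.001  0.05 ]
0 [-0.149 -0.001  0.055]
-0.04 [-0.15  -0.001  0.057]
```

View pics/c4.png

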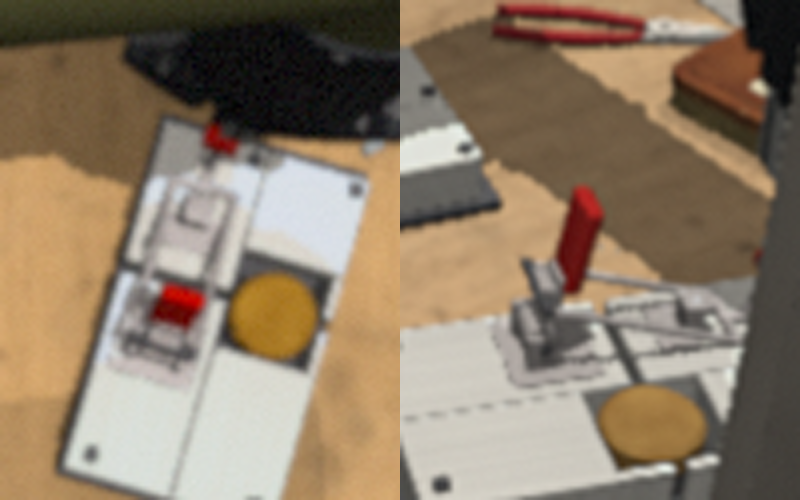

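The loop stays hooked: the knob is ahead of the hook at top crop (222,140) and the lever is still at about 1.78 rad. I'm pushing the lever over along its arc.

>>> play_rows:
  series:
    - [-0.03,-0.001,0.01,0,0,0]
    - [-0.06,-0.001,0.012,0,0,0]
    - [-0.072,-0.001,0.012,0,0,0]
    - [-0.083,-0.001,0.011,0,0,0]
    - [-0.092,-0.001,0.01,0,0,0]

```text
time_s: 7.38
tcp_pos: [0.592, -0.1043, 0.1249]
tool_rot: [-3.142, -0.001, -0.298]
wrist_force: [0.1, -0.0, 0.8]
gripper_width: 0.0002
grip_force: 0.4
```

>>> play_rows:
  series:
    - [-0.006,0,0.0,0,0,0]
    - [-0.012,0,0.001,0,0,0]
    - [-0.017,0,0.002,0,0,0]
    - [-0.022,0,0.004,0,0,0]
    - [-0.022,0,0.004,0,0,0]

```text
time_s: 8.0
tcp_pos: [0.5706, -0.0979, 0.1203]
tool_rot: [3.142, 0.0, -0.298]
wrist_force: [0.0, 0.3, 1.6]
gripper_width: -0.0002
grip_force: 0.5
```

Run:
```python
from h import *
o=ctrl.get_obs();print(o["tcp_pos"],o["tool_rot"],o["wrist_force"])
ims=[]
for n,(x,y) in(("top",(325,110)),("scene",(340,165))):
    im=ctrl.camera(n);print(n,red(n,im))
    ims.append(cv2.resize(im[y:y+125,x:x+100,::-1],None,fx=4,fy=4,interpolation=cv2.INTER_CUBIC))
cv2.imwrite("pics/c5.png",np.hstack(ims))
j=(.6043,-.1368,-.298)
for th in(1.,.8,.6,.4,.2,.1,0,-.04):
    x,y,z=hand(th,.055,.0115);print(th,np.round(to_tool(w(j,[x+.011,.027,z+.017])[0],o),3))
```

```text
[ 0.5705942 -0.0978606  0.1203232] [ 3.14150187e+00  8.58031143e-05 -2.97691074e-01] [0.04735347 0.26454488 1.61745985]
top [(np.int32(72), array([311.2,  68.7])), (np.int32(28), array([294.8,  69. ])), (np.int32(16), array([282.6,  76.7])), (np.int32(12), array([282.6,  87.2])), (np.int32(106), array([235.5, 104. ])), (np.int32(39), array([290.1,  96.6])), (np.int32(100), array([244.1, 111.7]))]
scene [(np.int32(9), array([395. , 173.8])), (np.int32(15), array([360.4, 222.6])), (np.int32(35), array([425.3, 230.8]))]
1.0 [-0.     0.     0.001]
0.8 [-0.01   0.     0.006]
0.6 [-0.019  0.     0.013]
0.4 [-0.027  0.     0.021]
0.2 [-0.032  0.     0.031]
0.1 [-0.034  0.     0.036]
0 [-0.035  0.     0.042]
-0.04 [-0.036  0.     0.044]
```

View pics/c5.png

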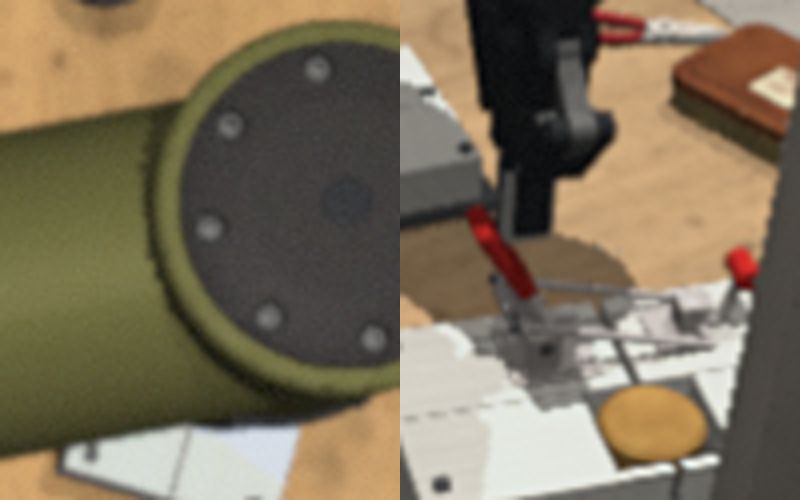

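The lever is at about 1.0 rad with the finger on its face, and the loop is still hooked (knob at scene (425,231)). I'll continue down to flat.

>>> play_rows:
  series:
    - [-0.005,0,0.003,0,0,0]
    - [-0.01,0,0.006,0,0,0]
    - [-0.015,0,0.01,0,0,0]
    - [-0.019,0,0.014,0,0,0]
    - [-0.023,0,0.018,0,0,0]

```text
time_s: 8.72
tcp_pos: [0.5483, -0.091, 0.1017]
tool_rot: [3.141, 0.001, -0.298]
wrist_force: [-0.6, 1.5, 0.9]
gripper_width: -0.0003
grip_force: 0.7
```

>>> play_rows:
  series:
    - [-0.004,0,0.004,0,0,0]
    - [-0.007,0,0.009,0,0,0]
    - [-0.009,0,0.014,0,0,0]
    - [-0.011,0,0.019,0,0,0]
    - [-0.011,0,0.022,0,0,0]

```text
time_s: 9.35
tcp_pos: [0.5381, -0.088, 0.0798]
tool_rot: [3.141, 0.001, -0.298]
wrist_force: [1.0, -0.0, -0.1]
gripper_width: 0.0
grip_force: 0.0
```

>>> play_rows:
  series:
    - [0,0,0.002,0,0,0]
    - [0,0,0.003,0,0,0]

```text
time_s: 9.6
tcp_pos: [0.5383, -0.088, 0.0784]
tool_rot: [3.141, -0.0, -0.298]
wrist_force: [-6.2, 3.2, 9.8]
gripper_width: -0.0004
grip_force: 4.7
```

>>> play_rows:
  series:
    - [0,0,0.001,0,0,0]
    - [0,0,0.001,0,0,0]

```text
time_s: 9.85
tcp_pos: [0.5384, -0.088, 0.0784]
tool_rot: [3.141, -0.0, -0.297]
wrist_force: [-7.3, 2.6, 9.9]
gripper_width: 0.0005
grip_force: 5.5
```

>>> play_rows:
  series:
    - [0,0,-0.02,0,0,0]
    - [0,0,-0.06,0,0,0]
    - [0,0,-0.12,0,0,0]
    - [0,0.0,-0.15,0,0,0]
    - [0,0,-0.15,0,0,0]

```text
time_s: 10.48
tcp_pos: [0.5396, -0.0881, 0.2298]
tool_rot: [-3.14, -0.006, -0.298]
wrist_force: [0.4, 0.2, 0.7]
gripper_width: -0.0002
grip_force: 0.0
```

>>> play_rows:
  series:
    - [0,-0.05,0,0,0,0]
    - [0,-0.11,0,0,0,0]
    - [0,-0.17,0,0,0,0]
    - [0,-0.22,0,0,0,0]
    - [0,-0.22,0,0,0,0]

```text
time_s: 11.1
tcp_pos: [0.6028, 0.1254, 0.2235]
tool_rot: [3.14, 0.003, -0.294]
wrist_force: [-0.6, 0.5, -0.3]
gripper_width: -0.0002
grip_force: 0.0
```

Run:
```python
from h import *
o=ctrl.get_obs();print(o["tcp_pos"],o["wrist_force"])
ims=[]
for n,(x,y) in(("top",(325,130)),("scene",(320,195))):
    im=ctrl.camera(n);print(n,red(n,im))
    ims.append(cv2.resize(im[y:y+125,x:x+100,::-1],None,fx=4,fy=4,interpolation=cv2.INTER_CUBIC))
cv2.imwrite("pics/c6.png",np.hstack(ims))
j=(.6043,-.1368,-.298)
for th in(.4,.2,.1,0):
    P=w(j,[hand(th,.046,.009)]);print(th,proj("top",P)[0],proj("scene",P)[0])
```

```text
[0.60280946 0.12539565 0.2235466 ] [-0.63930512  0.52076328 -0.33866007]
top [(np.int32(32), array([299.6,  71.1])), (np.int32(14), array([278.9,  71.1])), (np.int32(60), array([286.4,  75.5])), (np.int32(15), array([311.1,  71.6])), (np.int32(11), array([279. ,  75.8])), (np.int32(71), array([239.1,  99.5])), (np.int32(92), array([246. , 109.2])), (np.int32(13), array([302.6,  97.5])), (np.int32(10), array([293.5,  99.7])), (np.int32(33), array([376.7, 155.2])), (np.int32(194), array([357.6, 218.2])), (np.int32(187), array([238.8, 232.2]))]
scene [(np.int32(13), array([379., 167.])), (np.int32(80), array([274.7, 174.3])), (np.int32(13), array([378., 173.])), (np.int32(31), array([420.5, 229.3])), (np.int32(195), array([347.3, 246.5]))]
0.4 [359.48733889 214.41002557] [352.20388853 237.58456045]
0.2 [358.45365341 216.81822005] [349.52729518 241.7642083 ]
0.1 [358.02106846 217.70107343] [348.56358443 243.91381945]
0 [357.64992034 218.36061065] [347.86126983 246.07253597]
```

View pics/c6.png

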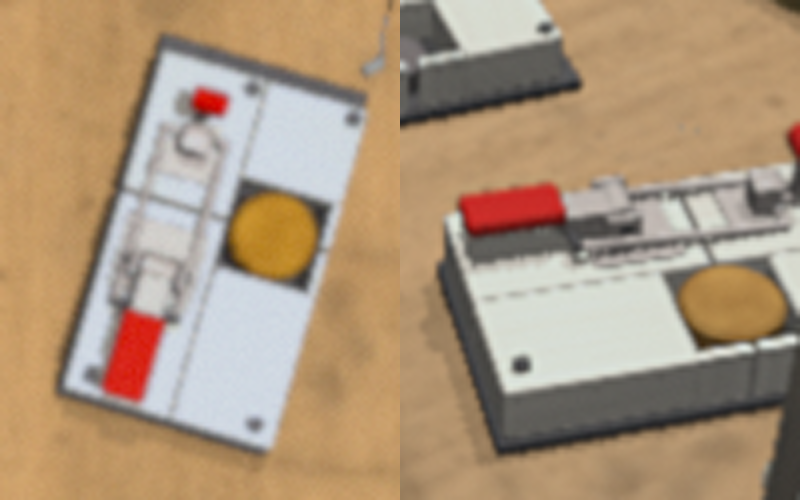

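The lever is flat, at about 0 rad (red centroids (357.6,218.2) top and (347.3,246.5) scene). The jaw gap has closed, the bar is seated behind the hook, and the spare jig's lever hasn't moved. Handing in.

```bash
python3 -c "
from rig import ctrl
print(ctrl.finish_job())"
```

```text
the job is handed in; nothing more can be done
None
```

I closed the wax jig and handed in the job at about 11 s: the last pictures show its lever flat, the bar seated behind the hook and the jaw drawn in, with the empty jig's lever where it started; the hand-in returned no verdict.

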